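# Fit a bayonet lamp in the cigar bench spotlight

## Task

On the cigar roller's bench, press the spotlight's ball handle down until the head stands upright against its stop, so its socket faces straight up. Then fit the white lamp with the red stripes: lugs into the slots, push it fully down against the spring, turn it a quarter turn clockwise as seen from above, and finish still holding it there, pushed in and turned, because the worn catch springs part of the way back if you let go. Leave everything else on the bench where it stands.

Things in the scene. Friction and masses are not known exactly. Their poses are not given: they have to be found in the camera images.
- lamp_mid (a point): Grip point of the white LED lamp to be fitted: on its axis, 52 mm above its underside (88 mm tall, starts upright). Square white body 40 x 40 mm, 30 to 72 mm up, its flat sides parallel to this point's x and y; opal dome 33 mm wide above. z points out of the dome, x through the two lugs; red stripes on the body above the lugs. The same after a half turn.
- lamp: The same lamp, 120 g; origin under the centre of its cap, axes as lamp_mid. The round brass cap is 32 mm wide and 31 mm high with a bevelled foot; its two lugs, along +x and -x, are 8 mm wide, lie 6 to 13 mm above the underside and reach 24 mm from the axis.
- mouth (a point): Centre of the socket's top rim on the round green head (78 mm wide); opening 36 mm. z points out, x through the two lug slots (at +x, -x, marked red; 12 mm wide, reaching 26 mm from the axis). The lamp turns under the 6 mm ledge only with its underside over 19 mm below the rim (lamp_mid under 33 mm above mouth); it bottoms at 26 mm (lamp_mid 26 mm above). The other way round is blocked.
- tilt_axis (a point): Where the head's level tilt axis (its y) crosses the socket's axis, 110 mm above the bench; it stays put as the head tilts. mouth lies 45 mm from it along the head's z (155 mm above the bench when upright). The yoke (104 mm over its cheeks) is 125 mm high; the round foot, 130 mm wide, is bolted down.
- handle_ball (a point): Centre of the black ball, 24 mm wide, at the end of the steel rod that sticks out of the head, 120 mm from tilt_axis along the head's -x. It is roughly on the robot's side of the head, raised while the head leans away, level with tilt_axis (110 mm above the bench) when the head is upright.
- head (a joint): Tilt of the spotlight head, rad: 0 upright with the socket facing straight up (hard stop), growing as it leans away from the ball handle, to 1.05. Stiff friction joint, stays where it is left; about 4 N on the ball moves it.
- plunger (a joint): Sprung contact disc in the socket, m: 0 out, 0.015 fully in. The cap meets it 11 mm below the rim; pushing takes 3 N at first and 10.5 N fully in. Lets the lamp turn beyond 0.008; pushed home counts from 0.010.
- catch (a joint): Sprung catch that the lugs push round as the lamp turns clockwise, rad: 0 at rest, 1.4 at its stop. The lamp turns about 0.15 before it meets the catch, so the stop comes at about 1.55 (a quarter turn); the spring gives 0.05 N m at first and 0.19 N m at the stop, and turns the lamp part of the way back if let go.
- old_lamp: Old lamp of the same size but black with an amber dome and a screw cap without lugs; to be left alone. Origin under its centre.
- cup: White espresso cup, 60 mm wide, 55 mm high; bystander. Origin under its centre.
- water: Water bottle with a blue cap, 62 mm wide, 170 mm high; bystander. Origin under its centre.
- yellow_tin: Yellow tin, 72 mm wide, 110 mm high; bystander. Origin under its centre.
- tube_rack: Wooden rack, 90 x 140 mm, with yellow tubes, 112 mm high; bystander. Origin under its centre.
- brush: Brush lying on the steel rolling plate (4 mm thick), handle to its -x; bystander.
Things that resemble listed ones, but are neither listed nor needed, are in the scene too. What is shaped like the lamp but purple is not meant.

How it is judged:
By the outcome, as a careful person would: the job done as asked, in the order asked, and still so for the second after the job is handed in, while the arm keeps its last pose, push and grip.
It also fails if it takes over 61 s, if anything falls off the work surface, if the arm or the gripper's body presses on something with over 40 N, if the wrist force passes 120 N, or if a joint passes its speed limit or range.

## Robot

A 7-joint arm with a two-finger parallel gripper is mounted at the origin on the work surface. World frame = base frame: x ahead of the robot, y to its left, z up, the work surface at z = 0. Lengths are in mm, angles in rad, forces in N, time in s.
With the tool pointing down it reaches from about 400 to 850 mm from the base axis. Payload 4.4 kg.
Tool frame: the origin (TCP) lies midway between the tips of the shut fingers; the grasp point (between the pads) lies 19 mm behind it; z points along the fingers, y is the line along which they close (so a half turn about z gives the same grasp; the last joint's range is limited). The gripper opens to 94 mm and grips with 3 to 60 N. Pads are 16 mm wide; open, the fingers measure 119 mm over their backs; the gripper's body (75 mm by 177 mm) begins 78 mm behind the grasp point.
Start: joints at [-1.412, 0.628, 0.038, 1.517, -0.027, 0.996, -0.02], TCP at [144.866, 633.666, 205.478] pointing down, gripper open.
Joint ranges: [-3.06, 3.06], [-0.37, 2.12], [-1.25, 1.32], [0.18, 2.47], [-1.1, 4.24], [0.23, 1.98], [-2.94, 2.94]. Speed limits (rad/s): [2.57, 2.57, 3.14, 3.14, 3.14, 3.14, 3.14].

## Interface

Orientations are given as a unit quaternion [x, y, z, w].
In Python, from bench import manip, planner, viewer, sign_off gives the robot as it stands. The module is installed in compiled form; this text tells all that it offers. Calls block until the motion is done:
- manip.goto(position, orientation): joint-space move of the TCP to a pose.
- manip.move_straight(position, frame=None, feed=150, max_force=None): straight line of the TCP; frame=None keeps the orientation; feed is the mean speed in mm/s. With max_force (N) it stops when the force on the tool has changed by that much, and returns True; else False.
- manip.move_joints(angles): joint-space move.
- manip.let_go() and manip.gripper_close(grip_force=None): open the fingers fully, or close them until they stop; grip_force is the grip in N (None keeps the last).
- manip.pause(seconds).
- planner.solve_ik(position, orientation): joint angles nearest the present ones, or None.
- manip.get_obs(): the state.
- viewer.grab_frame(name): name is "side" or "top" or "wrist"; returns a dict with "frame" (480x640x3 uint8, red, green, blue), "fovy" (degrees; the focal length in pixels is half the picture's height over the tangent of half this angle, whatever the lens; pixels are square), "cx", "cy" (the principal point, pixels), "D" ([k1, k2, p1, p2, k3] as OpenCV has them; the pictures are not rectified), "xyz" and "rotation" of the camera in the world; the wrist camera has in their place "hand_eye" (4x4, takes a point from camera to tool coordinates, whose origin is the TCP and whose axes are the flange's). Camera axes: x right, y down, z forward; pixel columns grow to the right and rows downward; lengths in mm; the calibration is good to about 2 mm. A picture is of the moment at which its call begins: read the wrist's pose just before it. There is no depth.
A pose or a line that the arm cannot do raises manip.Unreachable and nothing moves.
- sign_off(): hands the job in; it is judged then, once.
The state is a dict: "clock": time; "joint_pos": joint angles; "qvel": joint speeds; "effort": joint torques, N m; "position": TCP position; "tool_rot": TCP orientation; "ft_force": force on the tool from outside, world axes, zero at the start; "torque": the same for the moment, N m; "width": finger opening in mm; "gripper_force": force on a finger pad.
Only numpy, scipy, OpenCV 4.12 (cv2) and the standard library are available. Lean on these libraries where they do the work, as an engineer would, in place of code of your own. Each camera call takes 0.05 s, during which the arm holds its last target. There are 200 camera calls.

## Working session

There is one attempt and no reset: what is moved stays moved. The work goes in short steps, each a Python script; the robot and the scene stay as the last script left them, time stands still between calls to the robot, and variables do not carry over. Pictures are saved under pics/ and viewed, at most 10 in all, crops included, and the job is handed in when it is done.

```bash
mkdir -p pics
cat > h.py <<'E'
import numpy as np, cv2
from bench import manip, planner, viewer, sign_off
from scipy.spatial.transform import Rotation as R
def rotm(r):
    r=np.array(r,float); return R.from_quat(r).as_matrix() if r.size==4 else r.reshape(3,3)
def cam(f):
    h=f["frame"].shape[0]; fl=h/2/np.tan(np.radians(f["fovy"])/2)
    return np.array([[fl,0,f["cx"]],[0,fl,f["cy"]],[0,0,1.]]),np.array(f["D"],float)
def pose(f,obs=None):
    if "xyz" in f: return rotm(f["rotation"]),np.array(f["xyz"],float)
    H=np.array(f["hand_eye"]); Rt=rotm(obs["tool_rot"])
    return Rt@H[:3,:3],Rt@H[:3,3]+np.array(obs["position"])
def ray(f,uv,obs=None):
    K,D=cam(f); n=cv2.undistortPoints(np.array(uv,float).reshape(-1,1,2),K,D).reshape(-1,2)
    Rc,c=pose(f,obs); d=np.c_[n,np.ones(len(n))]@Rc.T
    return c,d
def onplane(f,uv,z,obs=None):
    c,d=ray(f,uv,obs); return c+d*((z-c[2])/d[:,2])[:,None]
def proj(f,P,obs=None):
    K,D=cam(f); Rc,c=pose(f,obs)
    rv=cv2.Rodrigues(Rc.T)[0]; return cv2.projectPoints(np.array(P,float).reshape(-1,1,3),rv,-Rc.T@c,K,D)[0].reshape(-1,2)
def save(f,n): cv2.imwrite("pics/"+n,f["frame"][:,:,::-1])
def tri(rays):
    A=np.zeros((3,3));b=np.zeros(3)
    for c,d in rays:
        d=d.ravel()/np.linalg.norm(d); M=np.eye(3)-np.outer(d,d);A+=M;b+=M@c
    return np.linalg.solve(A,b)
E
python3 - <<'E'
from h import *
o=manip.get_obs();print(o)
import pickle
fr={}
for n in("side","top","wrist"):
    f=viewer.grab_frame(n);save(f,n+"0.png");fr[n]=f;print(n,{k:v for k,v in f.items() if k!="frame"})
pickle.dump((o,fr),open("f0.pkl","wb"))
E
```

```text
{'clock': 0.0, 'joint_pos': array([-1.41178434,  0.62931936,  0.03845438,  1.5183338 , -0.02698452,
        0.9962976 , -0.0200234 ]), 'qvel': array([ 2.33085682e-03,  5.58406245e-05,  7.01942751e-04,  5.51482420e-04,
        2.02660617e-04, -1.58441611e-04, -1.51119572e-03]), 'effort': array([ 7.07447580e-04, -5.49740195e+01,  1.14372063e+00, -1.86634648e+01,
       -5.21876744e-02,  2.38585199e-02,  1.56570977e-04]), 'position': array([144.73834299, 633.01311285, 204.5826417 ]), 'tool_rot': array([ 1.12181435e-01,  9.93687315e-01, -9.16223108e-04, -8.20467350e-05]), 'ft_force': array([ 0.02905531, -0.28569936,  0.50262144]), 'torque': array([-0.01751654, -0.03175862, -0.02234415]), 'gripper_force': 0.0, 'width': 94.0553541239548}
side {'fovy': 50.0682354951895, 'cx': 322.3264205470096, 'cy': 241.12891434861206, 'D': array([-0.04522605,  0.        ,  0.        ,  0.        ,  0.        ]), 'xyz': array([ -35.73045549, -604.14772012, 1002.33129326]), 'rotation': array([ 0.8535066 , -0.37797608,  0.13902213, -0.33065604])}
top {'fovy': 53.07604744800681, 'cx': 323.0645013134791, 'cy': 242.0202768174662, 'D': array([-0.1025296,  0.       ,  0.       ,  0.       ,  0.       ]), 'xyz': array([ 415.45924264,  -84.56551525, 1236.68299044]), 'rotation': array([-0.70428211,  0.70718619, -0.04338211,  0.04463638])}
wrist {'fovy': 58.24078896859045, 'cx': 322.0922835372917, 'cy': 232.5065587742269, 'D': array([-0.08112316,  0.        ,  0.        ,  0.        ,  0.        ]), 'hand_eye': array([[ 3.89546303e-04, -9.64998332e-01, -2.62255728e-01,
         7.68806926e+01],
       [ 9.99999923e-01,  3.90723196e-04,  4.76597404e-05,
        -7.58146318e-01],
       [ 5.64778264e-05, -2.62255727e-01,  9.64998410e-01,
        -1.80055750e+02],
       [ 0.00000000e+00,  0.00000000e+00,  0.00000000e+00,
         1.00000000e+00]])}
```

View pics/top0.png

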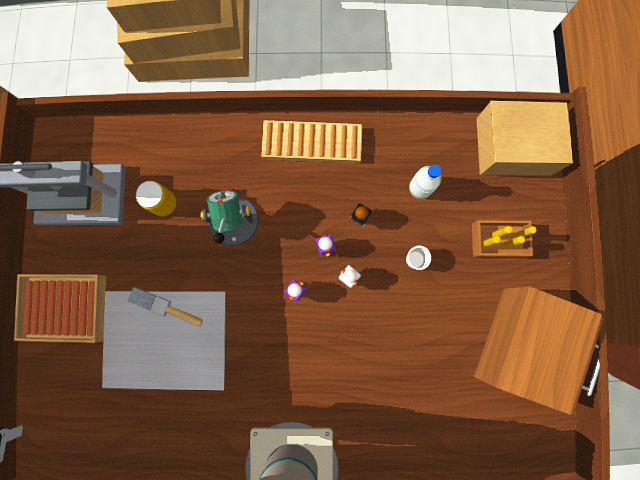

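View pics/side0.png

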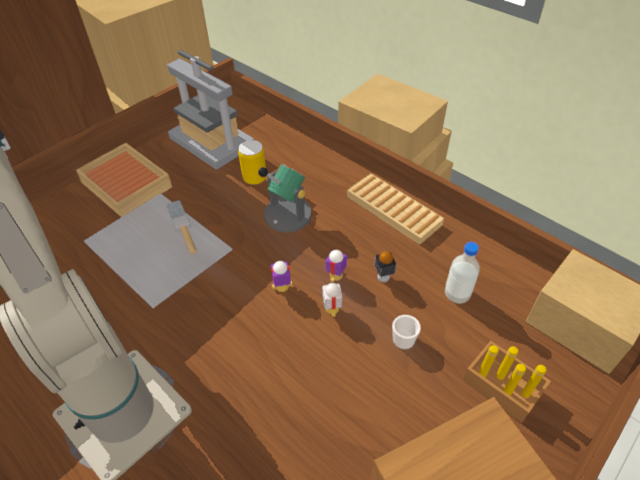

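Top: spotlight at about (225,212), with its ball at (218,238). The white lamp is at (349,276), purple ones at (325,244) and (295,290), and the old lamp at (361,213). Side: ball (263,172), white lamp (333,297). I'll enlarge both areas next.

Run:
```python
from h import *
import pickle
o,fr=pickle.load(open("f0.pkl","rb"))
T=fr["top"];S=fr["side"]
c=lambda f,u,v:cv2.resize(f["frame"][v:v+75,u:u+100],(400,300),interpolation=cv2.INTER_CUBIC)
im=np.vstack([np.hstack([c(T,180,175),c(T,290,230)]),np.hstack([c(S,240,155),c(S,280,255)])])
cv2.imwrite("pics/z1.png",im[:,:,::-1])
print("ball",tri([(lambda a:(a[0],a[1]))(ray(T,[218,238])),ray(S,[263,172])]))
print("lampdome",tri([ray(T,[349,275]),ray(S,[333,289])]),onplane(T,[349,275],80))
print("foot",onplane(T,[232,222],10),onplane(S,[288,213],10))
```

```text
ball [555.27728911 144.80168016 205.6596352 ]
lampdome [ 480.98944353 -145.78249331   75.72068135] [[ 480.03203854 -144.89797628   80.        ]]
foot [[622.45602906 153.60592381  10.        ]] [[629.07147113 149.74683475  10.        ]]
```

View pics/z1.png

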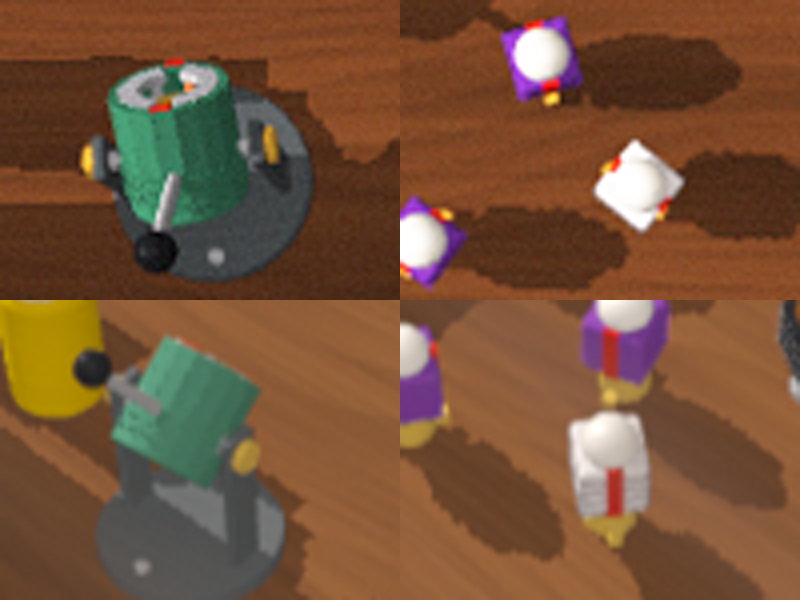

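The crops show the head leaning away. Brass pivots in top are at (203,215) and (247.5,211), and in side at (301,194). The ball is raised toward the robot. The white lamp's lugs run diagonally, top (301.5,... ) to (355,282).

Run:
```python
from h import *
import pickle
o,fr=pickle.load(open("f0.pkl","rb"))
T=fr["top"];S=fr["side"]
kr=tri([ray(T,[247.5,211.2]),ray(S,[301.2,193.7])]);print("kr",kr)
k=onplane(T,[[203,215],[247.5,211.2]],110);print(k,np.linalg.norm(k[0]-k[1]));C=k.mean(0)
b=tri([ray(T,[218.7,238]),ray(S,[263,172.2])])
y=(k[0]-k[1])/np.linalg.norm(k[0]-k[1]);print("y",y,"C",C,"b-C",b-C,np.linalg.norm(b-C),(b-C)@y)
# lamp from red stripes/edges, top view: side faces corners at z=72
cc=np.array([[595,185],[637,142],[685,182],[640,230]])-[400,0]
P=onplane(T,cc/4+[290,230],72);print(P,P.mean(0))
l=onplane(T,(np.array([[612,162],[664,211]])-[400,0])/4+[290,230],72);print("stripes",l,l.mean(0))
```

```text
kr [631.5617045   96.6002471  112.47177792]
[[623.03052443 204.71517342 110.        ]
 [631.527106    97.44592627 110.        ]] 107.60521958845575
y [-0.07896068  0.99687773  0.        ] C [627.27881522 151.08054984 110.        ] b-C [-72.45357727  -7.57782567  96.09522844] 120.5870524966801 -1.8331817596712625
[[ 477.56737554 -120.44821773   72.        ]
 [ 503.54856587 -146.15450598   72.        ]
 [ 479.11672873 -175.01227113   72.        ]
 [ 450.24938473 -147.43716749   72.        ]] [ 477.62051372 -147.26304058   72.        ]
stripes [[ 491.46424482 -130.86483186   72.        ]
 [ 461.63888498 -162.07602979   72.        ]] [ 476.5515649  -146.47043082   72.        ]
```

```bash
cat >> h.py <<'E'
def down(y):   # quaternion: tool z down, tool y along y
    y=np.array([y[0],y[1],0.]);y/=np.linalg.norm(y);z=np.array([0,0,-1.])
    return R.from_matrix(np.c_[np.cross(y,z),y,z]).as_quat()
yh=np.array([-0.079,0.997,0.]);xh=np.array([0.997,0.079,0.])
C=np.array([627.3,151.1,110.])
def st(t=""):
    o=manip.get_obs();print(t,round(o["clock"],2),np.round(o["position"],1),np.round(o["ft_force"],1),"w",round(o["width"],1),"gf",round(o["gripper_force"],1),"q",np.round(o["joint_pos"],2),np.round(o["torque"],2));return o
E
python3 - <<'E'
from h import *
import pickle
b=C+[-72.5,-6.5,96]
p=manip.get_obs()["position"].copy();p[2]=330
manip.move_straight(p,feed=250)
manip.goto(b+[0,0,100],down(yh));manip.pause(.2)
o=st("hover");f=viewer.grab_frame("wrist");save(f,"w1.png");pickle.dump((o,f),open("w1.pkl","wb"))
print(proj(f,[b,C,b+[0,0,100]],o))
im=f["frame"];m=((im.max(2)<45)*255).astype(np.uint8)
n,l,s,c=cv2.connectedComponentsWithStats(m)
for i in range(1,n):
    if s[i,4]>300:print(s[i],c[i],onplane(f,c[i],b[2],o))
E
```

```text
hover 3.27 [554.7 145.3 305.9] [0.6 0.3 0.2] w 94.0 gf 0.0 q [-0.48  0.43  0.26  1.6  -0.12  1.13  1.46] [ 0.01 -0.02  0.  ]
[[321.74285766 234.0341827 ]
 [322.51297569 281.84586441]
 [321.59602747 292.93783929]]
[  33  393   82   87 1719] [ 67.93019197 454.76381617] [[763.14333181 -51.91443172 206.        ]]
```

View pics/w1.png

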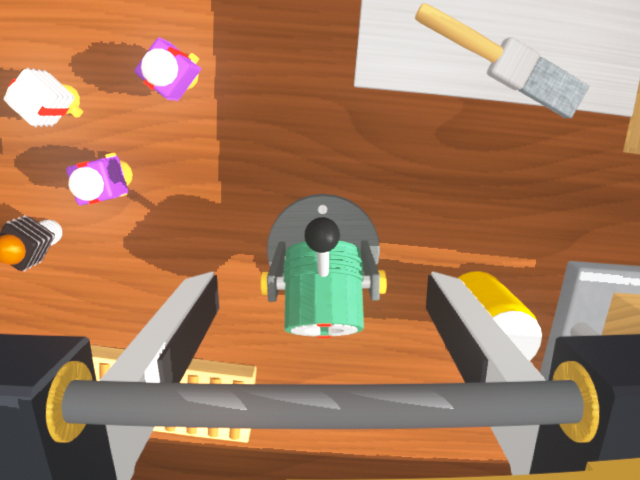

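The wrist view shows the ball at (322,235) where predicted (321.7,234), with the pivots level at (266,283) and (382,283). Next I grip the ball and swing it down along the arc.

Run:
```python
from h import *
import pickle
b=C+[-72.5,-6.5,96]
manip.move_straight(b+[0,0,-19],feed=150,max_force=20)
manip.gripper_close(15);o=st("grip")
a0=np.arctan2(96,72.5)
for a in np.linspace(a0,-0.02,8)[1:]:
    p=C+[0,0,0]-120.5*np.cos(a)*xh+[0,0,120.5*np.sin(a)-19]
    if abs(a)>.5:p+=0
    s=manip.move_straight(p,feed=90,max_force=30);st("%.2f %s"%(a,s))
    if s:break
```

```text
grip 5.36 [554.8 145.1 187. ] [ 0.3  1.7 -0.8] w 22.7 gf 15.0 q [-0.46  0.55  0.23  1.76 -0.16  0.85  1.5 ] [ 0.32 -0.05 -0.03]
0.79 False 5.68 [542.6 143.9 176.4] [ 0.5 -0.3 -1. ] w 22.9 gf 15.0 q [-0.46  0.55  0.23  1.81 -0.16  0.81  1.5 ] [-0.13 -0.13  0.02]
0.65 False 6.02 [532.1 143.  163.9] [ 1.4 -1.2 -4.8] w 23.0 gf 15.0 q [-0.46  0.55  0.23  1.85 -0.17  0.77  1.5 ] [-0.29 -0.56 -0.04]
0.52 False 6.35 [523.4 142.1 150.5] [ 2.8 -2.9 -5.7] w 23.0 gf 15.0 q [-0.46  0.56  0.22  1.88 -0.17  0.72  1.5 ] [-0.63 -0.88  0.03]
0.38 False 6.68 [516.3 141.5 135.9] [ 4.  -3.6 -6. ] w 23.1 gf 15.0 q [-0.46  0.57  0.21  1.91 -0.18  0.68  1.51] [-0.82 -0.89 -0.06]
0.25 False 7.02 [511.1 141.  120.3] [ 3.5 -3.9 -4.8] w 22.9 gf 15.0 q [-0.46  0.59  0.21  1.94 -0.19  0.63  1.51] [-0.96 -0.81  0.02]
0.11 False 7.35 [508.  140.7 104.2] [ 3.7 -4.9 -3.4] w 22.8 gf 15.0 q [-0.45  0.61  0.2   1.96 -0.2   0.59  1.52] [-1.01 -0.68 -0.02]
-0.02 False 7.68 [506.8 140.6  87.9] [ 1.9 -4.8 -4.1] w 23.2 gf 15.0 q [-0.45  0.63  0.19  1.97 -0.21  0.55  1.53] [-0.9  -0.57 -0.04]
```

Run:
```python
from h import *
import pickle
p=manip.get_obs()["position"].copy()
print(manip.move_straight(p+[0,0,-10],feed=25,max_force=12));st("push")
manip.let_go();o=st()
manip.move_straight(o["position"]+[0,0,110],feed=200)
# wrist camera above mouth: camera is +77 tool x (toward robot), looking 15deg forward
p=C+[0,0,200]; p=p+xh*0
manip.goto(p+[0,0,30],down(yh));manip.pause(.2)
o=st("hover");f=viewer.grab_frame("wrist");save(f,"w2.png");t=viewer.grab_frame("top");s=viewer.grab_frame("side")
pickle.dump((o,f,t,s),open("w2.pkl","wb"))
M=C+[0,0,45]
print(proj(f,[M,M+26*xh,M-26*xh,M+39*yh,M-39*yh,C-120*xh],o))
c=cv2.resize(t["frame"][175:250,180:280],(320,240),interpolation=cv2.INTER_CUBIC)
d=cv2.resize(s["frame"][155:230,240:340],(320,240),interpolation=cv2.INTER_CUBIC)
cv2.imwrite("pics/z2.png",np.vstack([f["frame"][:,:],np.zeros((0,640,3),np.uint8)])[:,:,::-1])
cv2.imwrite("pics/z3.png",cv2.resize(np.hstack([f["frame"],np.vstack([c,d])]),(800,400))[:,:,::-1])
```

```text
True
push 7.92 [507.  140.5  86.8] [-0.1 -0.1  2.9] w 22.7 gf 15.0 q [-0.45  0.63  0.18  1.97 -0.21  0.55  1.53] [ 0.13 -0.02  0.01]
 9.08 [507.5 138.9  86.7] [ 0.3 -0.5  0.1] w 93.7 gf 0.0 q [-0.45  0.64  0.19  1.97 -0.21  0.55  1.53] [-0.01 -0.02  0.02]
hover 10.76 [625.9 151.1 338.5] [-0.1  0.  -0.1] w 93.9 gf 0.0 q [-0.44  0.53  0.27  1.34 -0.14  1.29  1.49] [ 0.03  0.04 -0.02]
[[322.57544895 210.38804883]
 [322.54731001 239.38269578]
 [322.60421808 180.37451845]
 [367.75627235 210.44052768]
 [277.39333877 210.37513257]
 [322.6583299   69.86513759]]
```

View pics/z3.png

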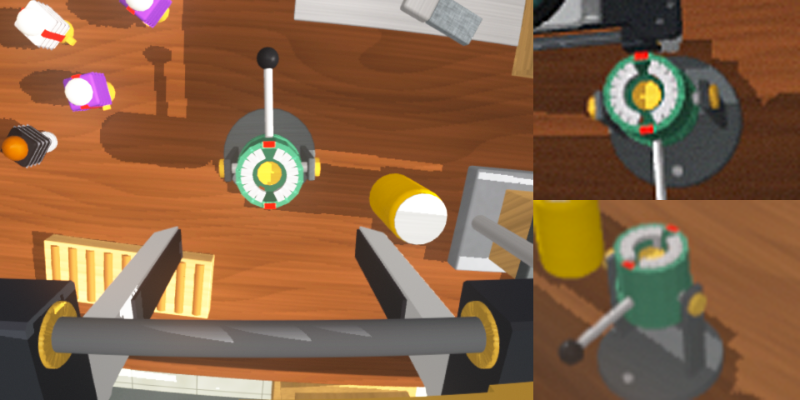

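The combined view shows the head upright. In full-frame wrist pixels the mouth is near (323,209) and the red slot marks are at (322,173) and (324,247). The ball is at (322,70), as predicted for upright. Now I refine the mouth by masks and look at the lamp up close.

```bash
cat >> h.py <<'E'
def red(im):
    r,g,b=[im[:,:,i].astype(int) for i in range(3)]
    return ((r>130)&(g<70)&(b<70)&(r-g>90)).astype(np.uint8)
def blobs(m,amin=8):
    n,l,s,c=cv2.connectedComponentsWithStats(m)
    return [(s[i,4],c[i]) for i in range(1,n) if s[i,4]>=amin]
E
python3 - <<'E'
from h import *
import pickle
o,f,t,s=pickle.load(open("w2.pkl","rb"))
M=C+[0,0,45]
for n,g,r in(("w",f,70),("t",t,25),("s",s,25)):
    oo=o if n=="w" else None
    c=proj(g,[M],oo)[0]
    bl=[b for b in blobs(red(g["frame"])) if np.linalg.norm(b[1]-c)<r]
    print(n,c,bl)
    for a,u in bl: print("   ",onplane(g,u,155,oo))
    # green ring ellipse in wrist
    im=g["frame"].astype(int); gm=((im[:,:,1]>im[:,:,0]+25)&(im[:,:,1]>im[:,:,2]+5)).astype(np.uint8)
# lamp hover
L=np.array([477.3,-146.8,0]); ly=np.array([-.69,.72,0]) # approx diag of stripes: x=(.69,.72)
print("IK",[planner.solve_ik(L+[0,0,250],down(v)) for v in ([-.72,.69],[.69,.72])])
E
```

```text
w [322.57544895 210.38804883] [(np.int32(72), array([322.5, 172.5])), (np.int32(75), array([323.64, 247.36]))]
    [[594.72463929 148.42422719 155.        ]]
    [[660.44222394 154.70030454 155.        ]]
t [221.21925759 209.49709907] [(np.int32(14), array([220.14285714, 195.07142857])), (np.int32(11), array([222.18181818, 223.36363636]))]
    [[661.24926081 154.49848313 155.        ]]
    [[594.95892354 148.07039115 155.        ]]
s [283.58418319 172.45199646] []
IK [array([ 0.11005746,  0.36310645,  0.1811783 ,  1.87426196, -0.08107211,
        0.91126372,  2.70686807]), array([-0.13603901,  0.39805411,  0.5314292 ,  1.88069907, -0.24793154,
        0.92808277,  1.31779572])]
```

```bash
cat >> h.py <<'E'
M=np.array([627.8,151.4,155.]);ax=0.096
E
python3 - <<'E'
from h import *
import pickle
L=np.array([477.3,-146.8,0]);ly=np.array([-.72,.69,0]);lx=np.array([.69,.72,0])
manip.goto(L+77*lx+[0,0,240],down(ly));manip.pause(.2)
o=st("lamp");f=viewer.grab_frame("wrist");save(f,"w3.png");pickle.dump((o,f),open("w3.pkl","wb"))
c=proj(f,[L+[0,0,72]],o)[0];print("pred",c)
im=f["frame"].astype(int);m=((im.min(2)>110)&(im.max(2)-im.min(2)<40)|(red(f["frame"])>0)).astype(np.uint8)
n,l,s,cc=cv2.connectedComponentsWithStats(m)
i=min(range(1,n),key=lambda i:np.linalg.norm(cc[i]-c)+1e4*(s[i,4]<300))
print(s[i],cc[i])
ct=max(cv2.findContours((l==i).astype(np.uint8),0,1)[0],key=len)
P=onplane(f,ct.reshape(-1,2),72,o)[:,:2].astype(np.float32)
print("rect",cv2.minAreaRect(P))
for a,u in blobs(red(f["frame"])):
    if np.linalg.norm(u-c)<60:print("red",a,u,onplane(f,u,72,o))
cv2.imwrite("pics/z4.png",np.hstack([f["frame"],np.zeros((480,0,3),np.uint8)])[:,:,::-1])
E
```

```text
lamp 12.19 [531.3 -90.2 240.2] [-0.  -0.5  0. ] w 93.8 gf 0.0 q [ 0.02  0.43  0.13  1.79 -0.07  0.93  2.57] [ 0.09 -0.03 -0.01]
pred [321.85398213 114.67550942]
[ 295   89   53   54 2480] [321.64274194 115.55      ]
rect ((478.0303955078125, -146.25851440429688), (39.72868347167969, 39.495208740234375), 50.301170349121094)
red 37 [319.          90.83783784] [[ 466.4282552  -161.39337402   72.        ]]
red 9 [325.         139.66666667] [[ 488.85113018 -131.08100081   72.        ]]
```

View pics/w3.png

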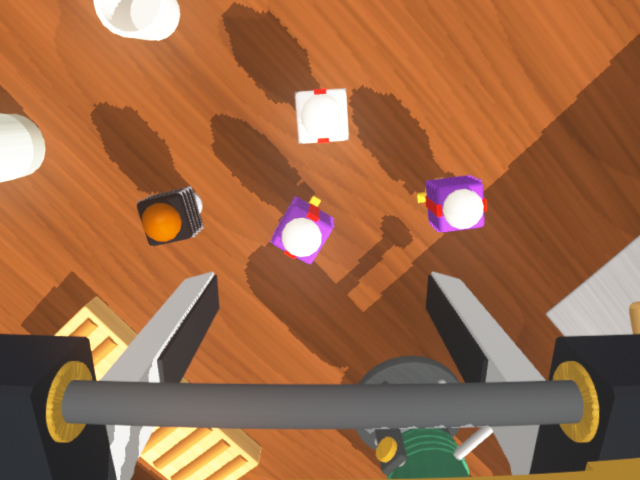

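The lamp's square is at (322,116) with stripes at (319,91) and (325,140). That gives a centre of (478.0,-146.3) and lug direction of about 50.3°. Now I grasp it, bring it over the mouth and lower it under force control.

```bash
cat >> h.py <<'E'
def dy(a): return down([-np.sin(a),np.cos(a)])  # tool y = lamp y for lamp x at angle a
E
python3 - <<'E'
from h import *
import pickle
L=np.array([478.0,-146.3,0]);a=np.radians(50.3)
manip.goto(L+[0,0,150],dy(a));st()
print(manip.move_straight(L+[0,0,33],feed=120,max_force=15))
manip.gripper_close(40);st("grip")
manip.move_straight(L+[0,0,240],feed=250);st("up")
manip.goto(M+[0,0,33+70],dy(ax));manip.pause(.2);st("over")
print(manip.move_straight(M+[0,0,33+6],feed=120,max_force=12));o=st("near")
f=viewer.grab_frame("wrist");t=viewer.grab_frame("top");s=viewer.grab_frame("side")
pickle.dump((o,f,t,s),open("w4.pkl","wb"))
c=cv2.resize(t["frame"][170:245,180:280],(400,300),interpolation=cv2.INTER_CUBIC)
d=cv2.resize(s["frame"][130:205,240:340],(400,300),interpolation=cv2.INTER_CUBIC)
e=cv2.resize(f["frame"],(400,300))
cv2.imwrite("pics/z5.png",np.vstack([np.hstack([c,d]),np.hstack([e,e*0])])[:,:,::-1])
E
```

```text
12.78 [ 479.4 -145.9  150.5] [0.3 0.3 0.5] w 94.0 gf 0.0 q [ 0.17  0.5   0.11  1.99 -0.08  0.66  2.77] [0.09 0.01 0.02]
False
grip 14.78 [ 478.1 -146.3   33. ] [-0.6  0.3  0.7] w 40.0 gf 40.0 q [ 0.2   0.7   0.06  2.07 -0.11  0.37  2.8 ] [ 0.04  0.07 -0.01]
up 15.76 [ 477.  -146.   238.9] [ 0.   0.4 -1.1] w 39.7 gf 40.0 q [ 0.15  0.37  0.13  1.89 -0.06  0.89  2.75] [ 0.03  0.04 -0.01]
over 17.23 [627.9 149.7 258.1] [-0.3  0.8 -0.8] w 39.6 gf 40.0 q [-0.44  0.59  0.27  1.47 -0.17  1.11  1.53] [0.01 0.01 0.01]
False
near 17.91 [628.4 151.4 194.6] [ 0.   0.5 -0.9] w 40.1 gf 40.0 q [-0.43  0.65  0.25  1.55 -0.18  0.97  1.55] [ 0.05 -0.01  0.01]
```

View pics/z5.png

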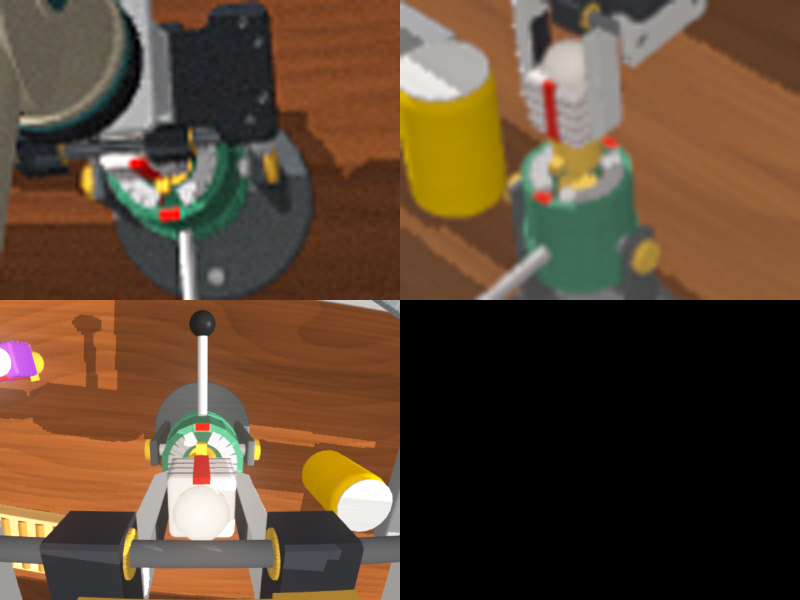

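The lamp hangs above the mouth with its front lug and stripe in line with the red slot mark, wrist crop x≈202 for both. Lower it gently.

Run:
```python
from h import *
for u,mf in((-4,8),(-9.5,8)):
    s=manip.move_straight(M+[0,0,33+u],feed=40,max_force=mf);o=st("u%s %s"%(u,s))
    if s:break
else:
    s=manip.move_straight(M+[0,0,33-26],feed=30,max_force=22);o=st("down %s"%s)
```

```text
u-4 False 18.46 [627.5 151.4 183.6] [-0.4 -0.3 -0.3] w 39.9 gf 40.0 q [-0.43  0.66  0.25  1.56 -0.19  0.95  1.55] [ 0.04  0.05 -0.03]
u-9.5 False 18.74 [627.5 151.8 178.1] [-0.1  1.7 -1.2] w 39.5 gf 40.0 q [-0.43  0.66  0.25  1.56 -0.19  0.94  1.55] [ 0.29 -0.01  0.01]
down False 19.44 [628.1 151.8 163. ] [-2.2  1.1  8.1] w 39.9 gf 40.0 q [-0.42  0.68  0.24  1.58 -0.19  0.91  1.56] [0.4  0.73 0.02]
```

Run:
```python
from h import *
P=M+[0,0,33-27.5]
manip.move_straight(P,feed=20,max_force=15);q0=st("press")["joint_pos"]
for t in np.r_[np.arange(.15,1.51,.15),1.56,1.59]:
    q=planner.solve_ik(P,dy(ax-t))
    if q is None or np.abs(q-manip.get_obs()["joint_pos"])[:6].max()>.2: print("bad",t,q);break
    manip.move_joints(q);o=st("%.2f"%t)
    y=rotm(o["tool_rot"])[:,1];print("   turned %.3f"%(ax-np.arctan2(-y[0],y[1])))
    if abs(o["torque"][2])>1.5 or np.linalg.norm(o["ft_force"])>45:break
```

```text
press 19.69 [628.  151.8 161.9] [-2.1  0.7 10.6] w 39.9 gf 40.0 q [-0.42  0.68  0.24  1.58 -0.2   0.9   1.56] [0.3  0.97 0.03]
0.15 19.94 [628.6 152.  162. ] [-1.9  1.4  9.1] w 39.7 gf 40.0 q [-0.45  0.68  0.29  1.58 -0.23  0.91  1.44] [0.36 0.57 0.03]
   turned 0.150
0.30 20.19 [628.7 152.  162. ] [-1.7  1.1  8.9] w 39.8 gf 40.0 q [-0.47  0.69  0.33  1.58 -0.26  0.91  1.31] [0.39 0.58 0.06]
   turned 0.300
0.45 20.44 [628.8 151.9 162. ] [-2.3  1.7  8.6] w 39.8 gf 40.0 q [-0.5   0.7   0.37  1.58 -0.3   0.92  1.19] [0.36 0.5  0.03]
   turned 0.450
0.60 20.69 [628.7 151.9 162. ] [-1.9  1.9  9.7] w 39.7 gf 40.0 q [-0.52  0.7   0.41  1.58 -0.33  0.92  1.07] [0.34 0.59 0.05]
   turned 0.600
0.75 20.94 [628.8 151.8 162. ] [-1.2  1.  10.5] w 40.0 gf 40.0 q [-0.54  0.71  0.46  1.58 -0.37  0.93  0.95] [0.26 0.51 0.06]
   turned 0.750
0.90 21.19 [628.7 151.7 162. ] [-1.7  1.5  9.6] w 39.8 gf 40.0 q [-0.57  0.72  0.5   1.58 -0.4   0.94  0.83] [0.23 0.56 0.06]
   turned 0.900
1.05 21.44 [628.6 151.6 162. ] [-3.   1.1 10.3] w 40.0 gf 40.0 q [-0.59  0.73  0.54  1.58 -0.43  0.95  0.71] [0.29 0.64 0.11]
   turned 1.050
1.20 21.69 [628.6 151.6 162. ] [-1.8  1.4 10.5] w 39.8 gf 40.0 q [-0.61  0.74  0.58  1.59 -0.47  0.96  0.59] [0.23 0.66 0.13]
   turned 1.200
1.35 21.94 [628.5 151.6 162. ] [-2.3  1.2 10.5] w 39.7 gf 40.0 q [-0.63  0.75  0.62  1.59 -0.5   0.97  0.47] [0.23 0.76 0.13]
   turned 1.350
1.50 22.19 [628.5 151.5 162. ] [-2.4  1.1 10.7] w 40.1 gf 40.0 q [-0.65  0.76  0.66  1.59 -0.53  0.98  0.35] [0.2  0.77 0.1 ]
   turned 1.500
1.56 22.44 [628.4 151.6 162. ] [-2.3  0.8 10.2] w 39.8 gf 40.1 q [-0.66  0.76  0.68  1.59 -0.55  0.99  0.3 ] [0.16 0.73 0.58]
   turned 1.558
1.59 22.69 [628.4 151.7 162. ] [-3.4  0.9 10. ] w 39.9 gf 40.3 q [-0.66  0.76  0.69  1.59 -0.55  0.99  0.28] [0.13 0.77 1.03]
   turned 1.586
```

Torque rises sharply past 1.5 rad, so the stop has been reached, and the push of about 10 N matches fully in. One check before handing in.

Run:
```python
from h import *
manip.pause(.5);st()
s=viewer.grab_frame("side");t=viewer.grab_frame("top")
cv2.imwrite("pics/z6.png",np.hstack([cv2.resize(s["frame"][120:420,220:520],(400,400)),cv2.resize(t["frame"][150:350,150:350],(400,400))])[:,:,::-1])
```

```text
23.19 [628.4 151.7 162. ] [-3.8  1.   9.6] w 39.9 gf 40.3 q [-0.66  0.76  0.69  1.59 -0.55  0.99  0.28] [0.19 0.71 1.04]
```

View pics/z6.png

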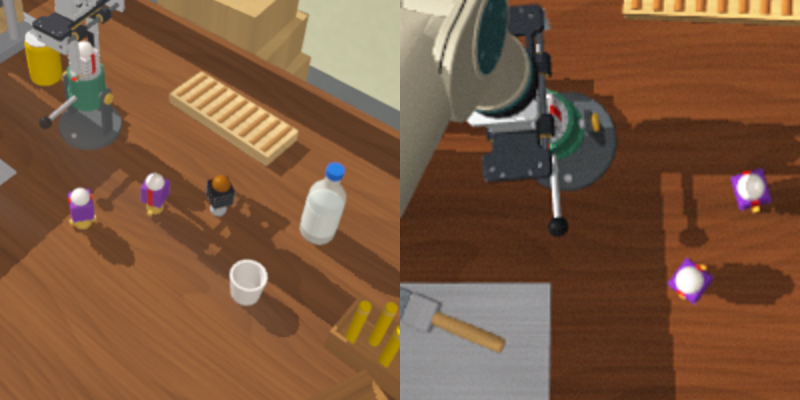

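The lamp is seated in the upright head at crop (87,70), with its stripe now turned to face sideways. The purple lamps, old lamp, cup and bottle are where they were.

```bash
python3 -c "
from h import *
print(sign_off())"
```

```text
the job is handed in; nothing more can be done
None
```

The job is handed in: the head is upright against its stop, and the white lamp is fully in, turned clockwise to its stop and still held there; nothing else appeared to have moved in the last pictures.

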